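# Clear the veneer counter into the wood bay and the tin bay

### The arm

A 6-joint arm with a two-finger parallel gripper is mounted at the origin on the work surface. World frame = base frame: x ahead of the robot, y to its left, z up, the work surface at z = 0. Lengths are in m, angles in rad, forces in N, time in s.
With the tool pointing down it reaches from about 0.4 to 0.825 m from the base axis. Payload 7 kg.
Tool frame: the origin (TCP) lies at the very end of the fingers, on their centre line; the grasp point (between the pads) lies 19 mm behind it (arm.grasp_offset is the distance from the TCP to the grasp point, in m); z points along the fingers, y is the line along which they close (so a half turn about z gives the same grasp; the last joint's range is limited). The gripper opens to 88 mm and grips with 3 to 60 N. Pads are 19 mm wide; open, the fingers measure 130 mm over their backs; the gripper's body (78 mm by 193 mm) begins 47 mm behind the grasp point.
Start: joints at [1.499, 0.359, 0.012, 0, -1.224, -0.288], TCP at [0.238, 0.632, 0.227] pointing down, gripper open.
Joint ranges: [-3.07, 3.07], [-1.43, 2.12], [-1.02, 1.25], [-3.03, 1.67], [-3.05, -0], [-3.03, 3.03]. Speed limits (rad/s): [2.39, 2.39, 3.01, 3.14, 3.14, 3.14].

### API

Orientations are given as [roll, pitch, yaw] about the fixed x, y, z axes, in that order (R = Rz(yaw) Ry(pitch) Rx(roll)).
In Python, from station import get_state, cams, arm, nets gives the robot as it stands.
- The arm moves only by the shell command python3 -m creep 'ROWS' [FORCE]. ROWS is a JSON object of lists of equal length, an entry for each row: "translation": the shift along the world's x, y, z in mm, a list of three; "spin": the turn about the world's z in rad; "gripper": the opening, from 0 (shut) to 1 (fully open). In form: {"translation": [[dx, dy, dz], ...], "spin": [spin, ...], "gripper": [gripper, ...]}. A call has 1 to 8 rows; each row shifts and turns the commanded pose from where the row before left it; what a row does not reach is not made up. A row lasts 1/10 s, in which the tool goes at most 50 mm and 8.59 degrees, less where a joint would pass 70% of its speed; a pose out of reach is approached as far as the arm can. A call is refused whole if a number of a shift passes 50 or a number of a turn 0.15, either way. A call with a gripper value outside its range is refused whole. The fingers move at their own pace and stop on an object; FORCE is the grip in N (left out, the last holds). Time passes only in rows, so rows that do not move let the fingers close. It gives the time, the measured TCP pose, the force, the opening and the grip force at its end, in the units of the state.
- get_state(): the state, without advancing time (a new reading comes with each control period).
- cams.grab_frame(name): name is "scene" or "side" or "wrist"; returns a dict with "img" (420x560x3 uint8, red, green, blue), "mtx" (3x3 intrinsics, pixels), "R" (3x3) and "t" (3): a world point X has camera coordinates R X + t. Camera axes: x right, y down, z forward; pixel columns grow to the right and rows downward; lengths in m; the calibration is good to about 2 mm. A picture is of the moment at which its call begins. There is no depth.
- arm.job_done(): hands the job in; it is judged then, once.
Trained networks look in the newest picture that a camera, given by its name, has taken for a name from the list of things; names that differ only in an ending like _2 or _b are one class to them, and where a whole thing is asked for, a point or a joint stands for the part that bears it (a point fixed in the world has none). Each returns a list of dicts, best first, with "confidence" (0 to 1); they miss things now and then, are a little off and sometimes report something else, mostly with a low value. They report only what shows in the picture. A call takes as long as a camera call.
- nets.search_frame(camera, label): "centre" ([x, y, z] in m, in world coordinates, good to about 4 mm: the middle of the surface that is visible of it).
- nets.pinpoint(camera, label): "centre" ([x, y, z] in m, in world coordinates, good to about 4 mm: a listed point, or the origin of a listed thing).
The state is a dict: "t": time; "q": joint angles; "qd": joint speeds; "joint_efforts": joint torques, N m; "eef_pos": TCP position; "ee_rot": TCP orientation; "force": force on the tool from outside, world axes, zero at the start; "moment": the same for the moment, N m; "width": finger opening in m; "gripper_force": force on a finger pad.
Only numpy, scipy, OpenCV 4.12 (cv2) and the standard library are available. Lean on these libraries where they do the work, as an engineer would, in place of code of your own. Each camera call takes 0.05 s, during which the arm holds its last target. There are 200 camera calls.

### The job

Lift the granite weight off the walnut caul and set it down in the middle of the round cork mat. Then slide the caul, next the pearwood wedge, and last the tin of pins along the counter into the bay of their kind (the sample on a bay's back bar shows it: pearwood for wood, brass for tins), each squarely up against the wooden facing of the bay's back rail: push until you feel it resist and press for a moment with about 5 N, gently enough that neither rail is shoved out of its setting. Leave everything else where it is.

Things in the scene. Friction and masses are not known exactly. Their poses are not given: they have to be found in the camera images.
- weight: polished dark granite block 60 x 80 x 45 mm (x, y, z), about 0.6 kg, standing on top of the walnut caul; origin at the centre of its underside, z up
- mat: round cork mat, 120 mm across, 4 mm thick, fixed on the counter near its right side; origin at the centre of its underside
- caul: dark brown walnut pressing caul, a flat block 92 x 110 x 30 mm (x, y, z), about 0.25 kg; origin at the centre of its underside. Too wide to be grasped: push it
- wedge: pinkish-tan pearwood offcut wedge, 92 x 110 mm (x, y), its top sloping from 16 mm high at its -x side to about 33 mm at its +x side, upright faces at -y and +y, about 0.2 kg; origin at the centre of its underside. Too wide to be grasped: push it
- tin: closed round tin of escutcheon pins, blue with a brass-coloured lid, 97 mm in diameter, 38 mm high, about 0.4 kg; origin at the centre of its underside. Too wide to be grasped: push it
- bay_left: left-hand (+y side) sorting bay: green lining flush with the counter (no step), white wooden end walls 12 mm thick, 40 mm high, and a fixed back bar 185 mm behind the mouth; inner width 370 mm. Origin on the counter in the middle of the open mouth, which faces the middle of the counter; +y points straight into the bay, x runs along the mouth
- bay_right: right-hand (-y side) sorting bay: green lining flush with the counter (no step), white wooden end walls 12 mm thick, 40 mm high, and a fixed back bar 185 mm behind the mouth; inner width 370 mm. Origin on the counter in the middle of the open mouth, which faces the middle of the counter; +y points straight into the bay, x runs along the mouth
- rail_left: black rail with a pale wooden facing strip, the adjustable back stop of the left bay: 366 mm long, 37 mm high (facing 33 mm), held by friction (slides back at about 20 N). Origin on the counter, in the middle, 125 to 155 mm behind the mouth; axes as the bay's. Things meet the facing, firmly clamped anywhere from 0 to 16 mm in front of the origin (toward the mouth): not reported, differs each time
- rail_right: black rail with a pale wooden facing strip, the adjustable back stop of the right bay: 366 mm long, 37 mm high (facing 33 mm), held by friction (slides back at about 20 N). Origin on the counter, in the middle, 125 to 155 mm behind the mouth; axes as the bay's. Things meet the facing, firmly clamped anywhere from 0 to 16 mm in front of the origin (toward the mouth): not reported, differs each time
- mark_left (a point): middle of the top of the left bay's back bar, 40 mm above the counter, where a sample piece lies
- mark_right (a point): middle of the top of the right bay's back bar, 40 mm above the counter, where a sample piece lies
- sample_wood: pearwood sample 80 x 18 x 16 mm fixed on top of the back bar of one bay: that bay is for wood; origin at the centre of its underside
- sample_tin: brass sample bar 80 x 18 x 8 mm with a round disc in its middle, 14 mm high there, fixed on top of the back bar of the other bay: that bay is for tins; origin at the centre of its underside
- burnisher: bystander: cream bone burnisher, 160 mm long, 18 mm thick, lying beyond the things to sort; origin under its middle
- glue: bystander: white glue bottle with red cap, 60 mm across, 150 mm tall, outside the left bay; origin at the centre of its underside
- roller: bystander: veneer roller, black 100 mm wide rubber roll with a wooden handle, 182 mm long, 44 mm high, at the far right; origin on the counter under the roll's middle
- brush: bystander: brush with a wooden handle, lying on the robot's side of the cork mat; origin under its middle
- jar: bystander: white ceramic jar, 80 mm across, 100 mm tall, at the far left; origin at the centre of its underside

How it is judged:
On the way, in this order (a step that is already met when the one before it is completed fails the run):
1. the granite weight stands on the cork mat, let go of (horizontal distance between weight and mat below 0.035 m and height (world z) of weight below 0.01 m and angle between weight's own z axis and vertical below 0.1 rad and contact force between weight and the fingers below 0.1 N and linear speed of weight below 0.02 m/s), for 0.2 s.
2. the caul is pressed squarely against the rail (facing) of the wood bay with more than 2 N for 0.1 s (((horizontal distance between sample_wood and mark_left below 0.1 m and contact force between caul and rail_left above 2 N and y of caul in the frame of rail_left above -0.076 m and (angle between the x axis of caul and the y axis of rail_left, either way round below 0.12 rad or angle between the y axis of caul and the y axis of rail_left, either way round below 0.12 rad)) or (horizontal distance between sample_wood and mark_right below 0.1 m and contact force between caul and rail_right above 2 N and y of caul in the frame of rail_right above -0.076 m and (angle between the x axis of caul and the y axis of rail_right, either way round below 0.12 rad or angle between the y axis of caul and the y axis of rail_right, either way round below 0.12 rad)))), for 0.1 s.
3. the wedge is pressed squarely against the rail (facing) of the wood bay with more than 2 N for 0.1 s (((horizontal distance between sample_wood and mark_left below 0.1 m and contact force between wedge and rail_left above 2 N and y of wedge in the frame of rail_left above -0.076 m and (angle between the x axis of wedge and the y axis of rail_left, either way round below 0.12 rad or angle between the y axis of wedge and the y axis of rail_left, either way round below 0.12 rad)) or (horizontal distance between sample_wood and mark_right below 0.1 m and contact force between wedge and rail_right above 2 N and y of wedge in the frame of rail_right above -0.076 m and (angle between the x axis of wedge and the y axis of rail_right, either way round below 0.12 rad or angle between the y axis of wedge and the y axis of rail_right, either way round below 0.12 rad)))), for 0.1 s.
4. the tin is pressed squarely against the rail (facing) of the tin bay with more than 2 N for 0.1 s (((horizontal distance between sample_tin and mark_left below 0.1 m and contact force between tin and rail_left above 2 N and y of tin in the frame of rail_left above -0.0695 m) or (horizontal distance between sample_tin and mark_right below 0.1 m and contact force between tin and rail_right above 2 N and y of tin in the frame of rail_right above -0.0695 m))), for 0.1 s.
At the end, for the whole second after the job is handed in: Weight upright on the mat, centre within 35 mm of the mat's; caul and wedge in the wood bay, square to its rail within 0.12 rad, tin in the tin bay, all flat, at rest, between the end walls, centres at most 76 mm (tin 69.5) before the rail's origin; rails within 4 mm of their settings (all of step 1 and ((horizontal distance between sample_wood and mark_left below 0.1 m and (y of caul in the frame of rail_left between -0.076 and -0.03 m and x of caul in the frame of rail_left between -0.15 and 0.15 m and height (world z) of caul below 0.008 m and angle between caul's own z axis and vertical below 0.1 rad and linear speed of caul below 0.01 m/s) and (angle between the x axis of caul and the y axis of rail_left, either way round below 0.12 rad or angle between the y axis of caul and the y axis of rail_left, either way round below 0.12 rad)) or (horizontal distance between sample_wood and mark_right below 0.1 m and (y of caul in the frame of rail_right between -0.076 and -0.03 m and x of caul in the frame of rail_right between -0.15 and 0.15 m and height (world z) of caul below 0.008 m and angle between caul's own z axis and vertical below 0.1 rad and linear speed of caul below 0.01 m/s) and (angle between the x axis of caul and the y axis of rail_right, either way round below 0.12 rad or angle between the y axis of caul and the y axis of rail_right, either way round below 0.12 rad))) and ((horizontal distance between sample_wood and mark_left below 0.1 m and (y of wedge in the frame of rail_left between -0.076 and -0.03 m and x of wedge in the frame of rail_left between -0.15 and 0.15 m and height (world z) of wedge below 0.008 m and angle between wedge's own z axis and vertical below 0.1 rad and linear speed of wedge below 0.01 m/s) and (angle between the x axis of wedge and the y axis of rail_left, either way round below 0.12 rad or angle between the y axis of wedge and the y axis of rail_left, either way round below 0.12 rad)) or (horizontal distance between sample_wood and mark_right below 0.1 m and (y of wedge in the frame of rail_right between -0.076 and -0.03 m and x of wedge in the frame of rail_right between -0.15 and 0.15 m and height (world z) of wedge below 0.008 m and angle between wedge's own z axis and vertical below 0.1 rad and linear speed of wedge below 0.01 m/s) and (angle between the x axis of wedge and the y axis of rail_right, either way round below 0.12 rad or angle between the y axis of wedge and the y axis of rail_right, either way round below 0.12 rad))) and ((horizontal distance between sample_tin and mark_left below 0.1 m and (y of tin in the frame of rail_left between -0.0695 and -0.03 m and x of tin in the frame of rail_left between -0.15 and 0.15 m and height (world z) of tin below 0.008 m and angle between tin's own z axis and vertical below 0.1 rad and linear speed of tin below 0.01 m/s)) or (horizontal distance between sample_tin and mark_right below 0.1 m and (y of tin in the frame of rail_right between -0.0695 and -0.03 m and x of tin in the frame of rail_right between -0.15 and 0.15 m and height (world z) of tin below 0.008 m and angle between tin's own z axis and vertical below 0.1 rad and linear speed of tin below 0.01 m/s)))); the robot touches nothing.
It fails at once if the left bay's rail is shoved more than 4 mm from its setting (distance of rail_left from where it was at the start of the episode above 0.004 m).
It fails at once if the right bay's rail is shoved more than 4 mm from its setting (distance of rail_right from where it was at the start of the episode above 0.004 m).
It fails at once if a bystander (burnisher, glue bottle, roller, brush or jar) is moved more than 25 mm (distance of any of burnisher, glue, roller, brush, jar from where it was at the start of the episode above 0.025 m).
It also fails if it takes over 72 s, if anything falls off the work surface, if the arm or the gripper's body presses on something with over 40 N, if the wrist force passes 120 N, or if a joint passes its speed limit or range.

## Working session

There is one attempt and no reset: what is moved stays moved. The work goes in short steps, Python scripts to look and compute and a shell command to move; the robot and the scene stay as the last step left them, time stands still between calls to the robot, and variables do not carry over. Pictures are saved under pics/ and viewed, at most 10 in all, crops included, and the job is handed in when it is done.

```bash
mkdir -p pics; ls; python3 - <<'E'
from station import get_state,cams,arm,nets
import cv2
ims=[]
for c in("scene","side"):
    f=cams.grab_frame(c); cv2.imwrite(f"pics/{c}0.png",f["img"][:,:,::-1])
    for l in "weight mat caul wedge tin bay_left bay_right rail_left rail_right sample_wood sample_tin mark_left mark_right burnisher glue roller brush jar".split():
        r=nets.pinpoint(c,l)
        print(c,l,[( [round(v,3) for v in d["centre"]],round(d["confidence"],2)) for d in r[:2]])
s=get_state(); print(s["t"],s["eef_pos"],s["ee_rot"])
E
```

```text
pics
scene weight [([0.557, -0.004, 0.028], 0.58), ([0.54, -0.344, 0.041], 0.38)]
scene mat [([0.513, -0.441, -0.003], 0.96)]
scene caul [([0.549, -0.009, -0.002], 0.63), ([0.514, -0.441, 0.002], 0.53)]
scene wedge [([0.664, -0.032, -0.0], 0.8)]
scene tin [([0.435, -0.008, -0.0], 0.81), ([0.54, -0.291, 0.001], 0.41)]
scene bay_left [([0.543, 0.145, -0.001], 0.86)]
scene bay_right [([0.543, -0.149, -0.005], 0.82)]
scene rail_left [([0.546, 0.288, -0.002], 0.74)]
scene rail_right [([0.542, -0.291, 0.003], 0.62)]
scene sample_wood [([0.534, 0.331, 0.039], 0.75)]
scene sample_tin [([0.532, -0.34, 0.038], 0.45)]
scene mark_left [([0.543, 0.336, 0.045], 0.85)]
scene mark_right [([0.54, -0.347, 0.043], 0.78)]
scene burnisher [([0.783, -0.012, -0.0], 0.63)]
scene glue [([0.43, 0.495, -0.0], 0.69)]
scene roller [([0.648, -0.431, 0.001], 0.82), ([0.548, -0.013, 0.003], 0.6)]
scene brush []
scene jar [([0.612, 0.488, -0.001], 0.79)]
side weight [([0.557, 0.0, 0.03], 0.85)]
side mat [([0.519, -0.439, -0.001], 0.63), ([0.784, -0.011, 0.001], 0.41)]
side caul [([0.55, -0.01, 0.001], 0.86), ([0.547
[... 257 characters left out ...]
, 0.28)]
side rail_left [([0.528, -0.346, 0.042], 0.22)]
side rail_right [([0.543, -0.29, -0.001], 0.94)]
side sample_wood [([0.535, 0.335, 0.042], 0.8)]
side sample_tin [([0.53, -0.348, 0.042], 0.68)]
side mark_left [([0.543, 0.337, 0.041], 0.86)]
side mark_right [([0.539, -0.35, 0.04], 0.82), ([0.55, -0.009, -0.001], 0.61)]
side burnisher [([0.785, -0.011, 0.002], 0.79)]
side glue [([0.518, -0.436, 0.002], 0.75), ([0.428, 0.496, 0.001], 0.66)]
side roller [([0.648, -0.433, 0.001], 0.57), ([0.665, -0.029, -0.005], 0.28)]
side brush [([0.354, -0.509, -0.004], 0.82)]
side jar [([0.613, 0.488, 0.0], 0.85)]
1.9 [0.23765767 0.63174781 0.22655716] [ 3.14156089e+00 -1.58404444e-05 -3.59807343e-01]
```

View pics/scene0.png

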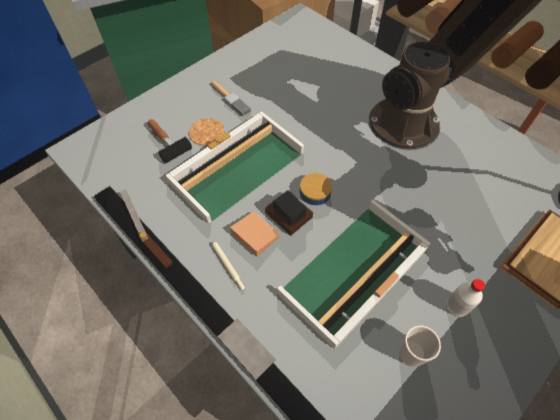

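View pics/side0.png

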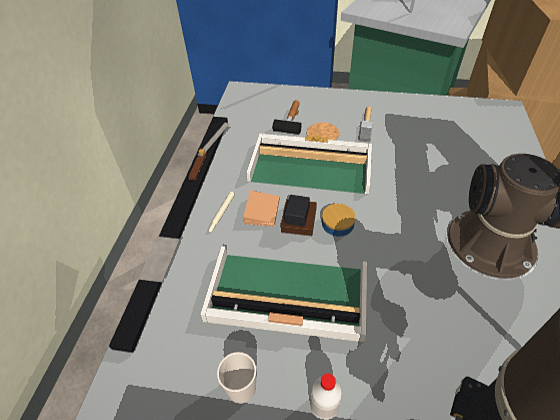

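The wood sample lies on the left bay (scene ~(385,285)) and the brass one on the right bay (~(217,140)). The wedge (255,233), caul with weight (290,210) and tin (316,187) stand in a row between the mouths. Next I rectify the pictures to get their yaws.

```bash
cat > h.py <<'E'
from station import get_state,cams,arm,nets
import cv2,numpy as np
def top(c,z,x0,x1,y0,y1,s):
    """rectified view of plane z; right = +x, up = +y, s px/mm"""
    f=cams.grab_frame(c); P=f["mtx"]@np.c_[f["R"],f["t"]]
    H=np.c_[P[:,0],P[:,1],P[:,2]*z+P[:,3]]
    A=np.array([[.001/s,0,x0],[0,-.001/s,y1],[0,0,1]])
    return cv2.warpPerspective(f["img"][:,:,::-1].copy(),H@A,(int((x1-x0)*1000*s),int((y1-y0)*1000*s)),flags=cv2.INTER_CUBIC|cv2.WARP_INVERSE_MAP)
E
python3 - <<'E'
from h import *
im=[]
for z in(.03,.075):
    for c in("scene","side"):
        a=top(c,z,.37,.76,-.11,.08,1.0)
        for x in range(30,390,50): a[:,x]=a[:,x]//2+60   # grid x=.40,.45..
        for y in range(30,190,50): a[y]=a[y]//2+60       # y=.05,0,-.05,-.10
        im.append(a)
o=np.vstack([np.hstack(im[:2]),np.hstack(im[2:])])
cv2.imwrite("pics/rect.png",cv2.resize(o,None,fx=1,fy=1))
E
```

```text
(no output)
```

View pics/rect.png

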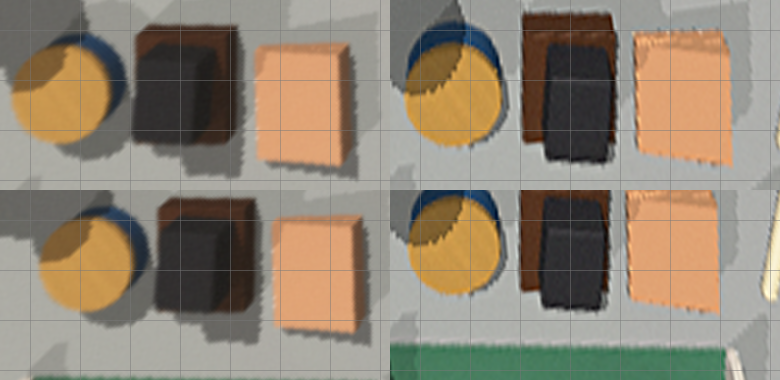

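Both views show the tin, the caul with the weight and the wedge nearly square (yaws about -0.03 to -0.05). The weight's centre is about (0.556, -0.001). Moving over the weight.

```bash
python3 -m creep '{"translation":[[20,-39,0],[20,-39,0],[20,-39,0],[20,-39,0],[20,-39,0],[20,-39,0],[20,-39,0],[20,-39,0]],"spin":[-0.12,-0.12,-0.12,-0.12,-0.12,-0.12,-0.12,-0.12],"gripper":[1,1,1,1,1,1,1,1]}' 30
python3 -m creep '{"translation":[[20,-40,-10],[20,-40,-10],[20,-40,-10],[20,-40,-10],[20,-40,-10],[20,-40,-10],[20,-40,-10],[18,-41,-10]],"spin":[-0.12,-0.12,-0.05,0,0,0,0,0],"gripper":[1,1,1,1,1,1,1,1]}'
python3 -m creep '{"translation":[[0,0,0],[0,0,0]],"spin":[0,0],"gripper":[1,1]}'
python3 - <<'E'
from h import *
f=cams.grab_frame("wrist"); cv2.imwrite("pics/w1.png",f["img"][:,:,::-1])
for c in("wrist","scene"):
    if c=="scene":cams.grab_frame(c)
    for l in("weight","caul","wedge","tin"):print(c,l,[(np.round(d["centre"],3),d["confidence"]) for d in nets.pinpoint(c,l)[:1]])
E
```

```text
t: 2.9
eef_pos: [0.3982, 0.3182, 0.2269]
ee_rot: [-3.141, 0.001, -1.324]
force: [1.3, 1.1, -0.0]
width: 0.0879
gripper_force: 0.0
t: 3.7
eef_pos: [0.5566, -0.0029, 0.1465]
ee_rot: [-3.141, 0.0, -1.61]
force: [1.5, 0.6, -0.1]
width: 0.0879
gripper_force: 0.0
t: 3.9
eef_pos: [0.5556, -0.0025, 0.1461]
ee_rot: [3.141, -0.0, -1.613]
force: [0.5, 0.3, 0.6]
width: 0.0877
gripper_force: 0.0
wrist weight [(array([ 0.555, -0.002,  0.033]), 0.8)]
wrist caul []
wrist wedge [(array([ 0.667, -0.03 ,  0.002]), 0.63)]
wrist tin [(array([ 0.43 , -0.011, -0.002]), 0.66)]
scene weight [(array([ 0.555, -0.003,  0.028]), 0.58)]
scene caul [(array([ 0.546, -0.014,  0.002]), 0.88)]
scene wedge [(array([ 0.665, -0.032, -0.001]), 0.83)]
scene tin [(array([ 0.433, -0.01 , -0.001]), 0.58)]
```

View pics/w1.png

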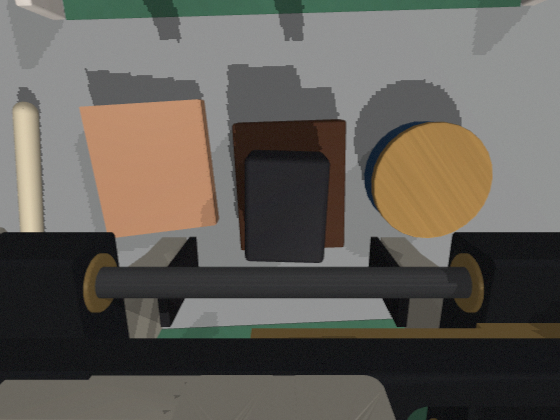

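The weight (245–328, 150–262) is centred between the fingers, and its edges are aligned with the picture. Descend, grip and lift.

```bash
python3 -m creep '{"translation":[[0,0,-30],[0,0,-30],[0,0,-25],[0,0,-15],[0,0,-8],[0,0,0],[0,0,0],[0,0,0]],"spin":[0,0,0,0,0,0,0,0],"gripper":[1,1,1,1,1,1,0.2,0.2]}' 40
python3 -m creep '{"translation":[[0,0,0],[0,0,0],[0,0,0],[0,0,0],[0,0,5],[0,0,10],[0,0,20],[0,0,0]],"spin":[0,0,0,0,0,0,0,0],"gripper":[0.2,0.2,0.2,0.2,0.2,0.2,0.2,0.2]}' 40
```

```text
t: 5.2
eef_pos: [0.5564, -0.001, 0.0396]
ee_rot: [-3.14, 0.001, -1.61]
force: [0.0, -0.5, 0.1]
width: 0.0765
gripper_force: 0.0
t: 6.0
eef_pos: [0.5575, -0.0008, 0.0761]
ee_rot: [-3.137, 0.001, -1.609]
force: [1.1, 0.2, -5.5]
width: 0.0597
gripper_force: 39.8
```

```bash
python3 -m creep '{"translation":[[0,0,25],[0,0,35],[-2,-20,10],[-4,-40,0],[-4,-45,0],[-4,-45,0],[-4,-45,0],[-4,-45,0]],"spin":[0,0,0,0,0,0,0,0],"gripper":[0.2,0.2,0.2,0.2,0.2,0.2,0.2,0.2]}'
python3 -m creep '{"translation":[[-4,-45,0],[-4,-45,0],[-4,-45,0],[-4,-40,0],[-4,-23,0],[-3,0,-20],[0,0,-20],[0,0,0]],"spin":[0,0,0,0,0,0,0,0],"gripper":[0.2,0.2,0.2,0.2,0.2,0.2,0.2,0.2]}'
python3 - <<'E'
from h import *
print(get_state()["eef_pos"])
for c in("scene","side"):
    cams.grab_frame(c)
    for l in("weight","mat","roller","brush"):print(c,l,[(np.round(d["centre"],3),d["confidence"]) for d in nets.pinpoint(c,l)[:1]])
E
```

```text
t: 6.8
eef_pos: [0.5329, -0.2427, 0.1428]
ee_rot: [3.141, 0.0, -1.61]
force: [2.4, -0.3, -5.3]
width: 0.0599
gripper_force: 39.8
t: 7.6
eef_pos: [0.508, -0.438, 0.0991]
ee_rot: [3.136, 0.004, -1.612]
force: [-0.4, 0.7, -7.0]
width: 0.0601
gripper_force: 39.8
[ 0.5080118  -0.43799991  0.09909181]
scene weight [(array([ 0.508, -0.439,  0.087]), 0.87)]
scene mat [(array([ 0.513, -0.44 , -0.002]), 0.87)]
scene roller [(array([ 0.649, -0.43 , -0.   ]), 0.83)]
scene brush [(array([ 0.358, -0.504,  0.002]), 0.92)]
side weight [(array([ 0.512, -0.438,  0.096]), 0.67)]
side mat [(array([ 0.518, -0.439,  0.001]), 0.8)]
side roller [(array([ 0.649, -0.432,  0.004]), 0.67)]
side brush [(array([ 0.36 , -0.51 , -0.001]), 0.68)]
```

```bash
python3 -m creep '{"translation":[[7,-1,-20],[0,0,-25],[0,0,-20],[0,0,-10],[0,0,-5],[0,0,-3],[0,0,0],[0,0,0]],"spin":[0,0,0,0,0,0,0,0],"gripper":[0.2,0.2,0.2,0.2,0.2,0.2,0.2,0.2]}'
```

```text
t: 8.9
eef_pos: [0.5182, -0.4406, 0.0216]
ee_rot: [-3.14, -0.001, -1.61]
force: [1.0, 0.7, -5.5]
width: 0.0601
gripper_force: 39.8
```

```bash
python3 -m creep '{"translation":[[0,0,0],[0,0,-3],[0,0,-2],[0,0,-1],[0,0,0]],"spin":[0,0,0,0,0],"gripper":[0.2,0.2,0.2,0.2,0.2]}'
```

```text
t: 9.4
eef_pos: [0.5175, -0.4402, 0.0142]
ee_rot: [3.141, 0.0, -1.61]
force: [-0.3, 0.1, -6.3]
width: 0.06
gripper_force: 39.8
```

```bash
python3 -m creep '{"translation":[[0,0,-1],[0,0,0],[0,0,0]],"spin":[0,0,0],"gripper":[0.2,0.2,0.2]}'
```

```text
t: 9.7
eef_pos: [0.5177, -0.4402, 0.0135]
ee_rot: [3.142, 0.0, -1.61]
force: [-1.1, 0.4, -5.4]
width: 0.0601
gripper_force: 39.8
```

```bash
python3 -m creep '{"translation":[[0,0,-1],[0,0,-1],[0,0,0]],"spin":[0,0,0],"gripper":[0.2,0.2,0.2]}'
```

```text
t: 10.0
eef_pos: [0.5179, -0.4404, 0.0131]
ee_rot: [-3.141, -0.001, -1.609]
force: [-1.6, 3.0, 5.6]
width: 0.0595
gripper_force: 39.8
```

```bash
python3 -m creep '{"translation":[[0,0,0],[0,0,0],[0,0,0],[0,0,0],[0,0,15],[0,0,30],[0,0,40],[0,0,40]],"spin":[0,0,0,0,0,0,0,0],"gripper":[0.95,0.95,0.95,0.95,0.95,0.95,0.95,0.95]}'
python3 -m creep '{"translation":[[0,10,20],[4,40,0],[5,45,0],[5,45,0],[5,45,0],[5,45,0],[5,45,0],[2,45,0]],"spin":[0.01,0.01,0,0,0,0,0,0],"gripper":[0.95,0.45,0.45,0.45,0.45,0.45,0.45,0.45]}'
python3 - <<'E'
from h import *
s=get_state();print(s["eef_pos"],s["ee_rot"],s["width"])
for c in("scene","side"):
    cams.grab_frame(c)
    for l in("weight","mat","caul","wedge","tin"):print(c,l,[(np.round(d["centre"],3),d["confidence"]) for d in nets.pinpoint(c,l)[:1]])
E
```

```text
t: 10.8
eef_pos: [0.5174, -0.4403, 0.1388]
ee_rot: [3.141, -0.0, -1.61]
force: [1.0, -0.1, 0.2]
width: 0.0835
gripper_force: 0.0
t: 11.6
eef_pos: [0.5491, -0.1185, 0.158]
ee_rot: [-3.14, -0.0, -1.59]
force: [0.7, -0.5, -1.0]
width: 0.0401
gripper_force: 0.0
[ 0.5491056  -0.11848684  0.15797811] [-3.13979380e+00 -5.07148035e-05 -1.58961097e+00] 0.04011769546076276
scene weight [(array([ 0.519, -0.442,  0.002]), 0.67)]
scene mat [(array([ 0.516, -0.441,  0.002]), 0.53)]
scene caul [(array([ 0.549, -0.013,  0.004]), 0.77)]
scene wedge [(array([ 0.664, -0.031,  0.002]), 0.55)]
scene tin [(array([ 0.434, -0.009, -0.   ]), 0.96)]
side weight [(array([ 0.522, -0.44 ,  0.004]), 0.47)]
side mat []
side caul [(array([ 0.551, -0.008, -0.002]), 0.76)]
side wedge [(array([ 0.667, -0.03 , -0.008]), 0.96)]
side tin [(array([ 0.436, -0.009,  0.002]), 0.75)]
```

```bash
python3 -m creep '{"translation":[[0,5,-45],[0,0,-45],[0,0,-35],[0,0,-15],[0,0,-6],[0,0,0],[0,8,0],[0,8,0]],"spin":[0,0,0,0,0,0,0,0],"gripper":[0.45,0.45,0.45,0.45,0.45,0.45,0.45,0.45]}'
python3 -m creep '{"translation":[[0,8,0],[0,8,0],[0,12,0],[0,18,0],[0,20,0],[0,20,0],[0,20,0],[0,20,0]],"spin":[0,0,0,0,0,0,0,0],"gripper":[0.45,0.45,0.45,0.45,0.45,0.45,0.45,0.45]}'
```

```text
t: 13.0
eef_pos: [0.5496, -0.0988, 0.0118]
ee_rot: [-3.139, 0.0, -1.59]
force: [-0.1, 0.6, -0.4]
width: 0.0396
gripper_force: 0.0
t: 13.8
eef_pos: [0.5486, 0.0281, 0.0109]
ee_rot: [-3.141, -0.0, -1.589]
force: [0.7, -1.7, 0.9]
width: 0.0394
gripper_force: 0.8
```

```bash
python3 -m creep '{"translation":[[0,20,0],[0,20,0],[0,18,0],[0,14,0],[0,10,0],[0,8,0],[0,6,0],[0,4,0]],"spin":[0.005,0.005,0.005,0.005,0,0,0,0],"gripper":[0.45,0.45,0.45,0.45,0.45,0.45,0.45,0.45]}'
python3 - <<'E'
from h import *
s=get_state();print(s["eef_pos"],s["ee_rot"],s["force"])
for c in("scene","side"):
    cams.grab_frame(c)
    for l in("caul","rail_left"):print(c,l,[(np.round(d["centre"],3),d["confidence"]) for d in nets.pinpoint(c,l)[:1]])
a=np.hstack([top(c,.032,.34,.74,.02,.32,1.0) for c in("scene","side")])
cv2.imwrite("pics/caul.png",a)
E
```

```text
t: 14.6
eef_pos: [0.5486, 0.1269, 0.0105]
ee_rot: [3.141, -0.0, -1.57]
force: [-0.6, -2.0, 1.0]
width: 0.0397
gripper_force: 0.9
[0.54858824 0.1269446  0.01051687] [ 3.14140111e+00 -1.09451281e-04 -1.57000875e+00] [-0.61366768 -1.9717503   1.00202647]
scene caul [(array([0.545, 0.19 , 0.001]), 0.7)]
scene rail_left [(array([ 0.548,  0.285, -0.004]), 0.88)]
side caul [(array([ 0.549,  0.193, -0.001]), 0.66)]
side rail_left [(array([0.544, 0.29 , 0.004]), 0.79)]
```

View pics/caul.png

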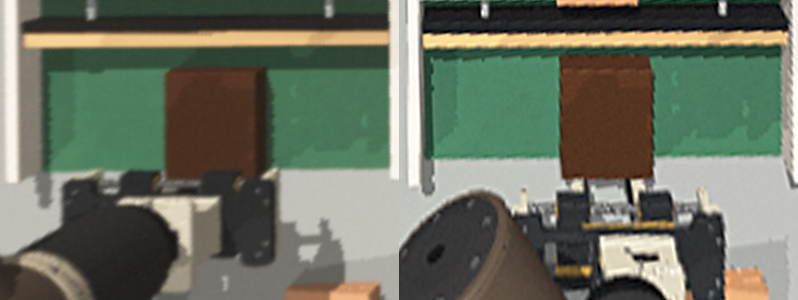

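The caul is square (scene view 165–265, 70–178). The facing's front edge is at row ~47, so about 23 mm of gap is left.

```bash
python3 -m creep '{"translation":[[0,5,0],[0,5,0],[0,4,0],[0,3,0],[0,1,0]],"spin":[0,0,0,0,0],"gripper":[0.45,0.45,0.45,0.45,0.45]}'
python3 -m creep '{"translation":[[0,1,0],[0,1,0]],"spin":[0,0],"gripper":[0.45,0.45]}'
```

```text
t: 15.5
eef_pos: [0.5487, 0.1452, 0.0105]
ee_rot: [-3.142, -0.0, -1.569]
force: [-0.6, -1.4, 0.0]
width: 0.0395
gripper_force: 0.5
t: 15.7
eef_pos: [0.5486, 0.1468, 0.0105]
ee_rot: [3.141, -0.0, -1.57]
force: [0.2, -0.4, -0.2]
width: 0.0393
gripper_force: 0.4
```

```bash
for i in 1; do python3 -m creep '{"translation":[[0,1,0],[0,1,0]],"spin":[0,0],"gripper":[0.45,0.45]}'; done
python3 -m creep '{"translation":[[0,1,0],[0,0,0]],"spin":[0,0],"gripper":[0.45,0.45]}'

```

```text
t: 15.9
eef_pos: [0.5486, 0.1487, 0.0105]
ee_rot: [3.141, -0.0, -1.57]
force: [-0.2, -0.6, -0.6]
width: 0.0397
gripper_force: 0.4
t: 16.1
eef_pos: [0.5487, 0.1499, 0.0106]
ee_rot: [-3.141, 0.0, -1.57]
force: [-0.3, -0.0, -0.1]
width: 0.0394
gripper_force: 0.1
```

```bash
python3 -m creep '{"translation":[[0,1,0],[0,1,0]],"spin":[0,0],"gripper":[0.45,0.45]}'
python3 -m creep '{"translation":[[0,0.5,0],[0,0.5,0]],"spin":[0,0],"gripper":[0.45,0.45]}'

```

```text
t: 16.3
eef_pos: [0.5487, 0.1518, 0.0106]
ee_rot: [-3.142, -0.0, -1.57]
force: [0.6, -0.1, -0.2]
width: 0.0395
gripper_force: 0.5
t: 16.5
eef_pos: [0.5487, 0.1528, 0.0106]
ee_rot: [-3.142, 0.0, -1.57]
force: [-0.8, -2.4, 0.4]
width: 0.0394
gripper_force: 0.6
```

```bash
python3 -m creep '{"translation":[[0,0.6,0],[0,0.4,0]],"spin":[0,0],"gripper":[0.45,0.45]}'
python3 - <<'E'
from h import *
print(get_state()["force"])
E
python3 -m creep '{"translation":[[0,0.4,0],[0,0,0]],"spin":[0,0],"gripper":[0.45,0.45]}'

```

```text
t: 16.7
eef_pos: [0.5486, 0.1532, 0.0106]
ee_rot: [3.141, -0.001, -1.57]
force: [1.0, -6.0, -0.0]
width: 0.0391
gripper_force: 3.2
[ 1.00883319 -6.03668455 -0.02531129]
t: 16.9
eef_pos: [0.5486, 0.1532, 0.0106]
ee_rot: [3.141, -0.001, -1.57]
force: [2.2, -5.9, 1.3]
width: 0.0391
gripper_force: 3.2
```

```bash
python3 -m creep '{"translation":[[0,0,0],[0,-5,0],[0,-20,0],[0,-5,30],[10,-20,40],[25,-40,20],[25,-40,0],[25,-40,0]],"spin":[0,0,0,0,0,0,0,0],"gripper":[0.45,0.45,0.45,0.45,0.45,0.45,0.45,0.45]}'
python3 -m creep '{"translation":[[20,-40,0],[12,-40,0],[0,-30,0],[0,-4,0],[0,0,0]],"spin":[0,0,0,0,0],"gripper":[0.45,0.45,0.45,0.45,0.45]}'
python3 - <<'E'
from h import *
s=get_state();print(s["eef_pos"],s["ee_rot"],s["width"])
for c in("scene","side"):
    cams.grab_frame(c)
    for l in("caul","wedge","rail_left"):print(c,l,[(np.round(d["centre"],3),d["confidence"]) for d in nets.pinpoint(c,l)[:1]])
cv2.imwrite("pics/wedge.png",np.hstack([top(c,.03,.34,.74,-.1,.34,1.0) for c in("scene","side")]))
E
```

```text
t: 17.7
eef_pos: [0.6346, -0.0157, 0.1017]
ee_rot: [-3.138, 0.001, -1.569]
force: [0.7, 0.7, 0.4]
width: 0.0395
gripper_force: 0.0
t: 18.2
eef_pos: [0.6648, -0.1298, 0.0997]
ee_rot: [3.141, 0.0, -1.572]
force: [0.2, 1.0, -0.3]
width: 0.0393
gripper_force: 0.0
[ 0.66483266 -0.12980229  0.09972701] [ 3.14140769e+00  3.38781875e-04 -1.57177801e+00] 0.03925565877636534
scene caul [(array([0.547, 0.218, 0.001]), 0.97)]
scene wedge [(array([ 0.667, -0.03 ,  0.   ]), 0.83)]
scene rail_left [(array([ 0.545,  0.285, -0.   ]), 0.93)]
side caul [(array([0.548, 0.22 , 0.002]), 0.96)]
side wedge [(array([ 0.668, -0.028, -0.005]), 0.97)]
side rail_left [(array([0.547, 0.292, 0.001]), 0.85)]
```

View pics/wedge.png

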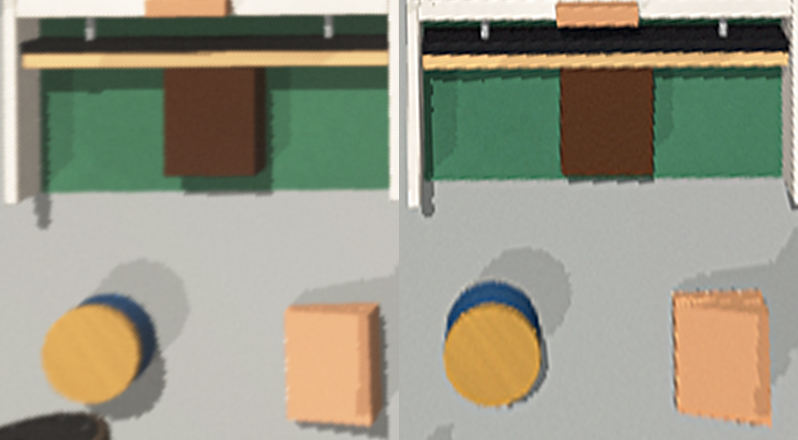

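The caul sits flush on the facing. The wedge is nearly square at x ≈ 0.667 and clear of the end wall. Lower the fingers and push it.

```bash
python3 -m creep '{"translation":[[1,0,-40],[0,0,-30],[0,0,-15],[0,0,-5],[0,0,0],[0,8,0],[0,8,0],[0,8,0]],"spin":[0,0,0,0,0,0,0,0],"gripper":[0.45,0.45,0.45,0.45,0.45,0.45,0.45,0.45]}'
python3 -m creep '{"translation":[[0,8,0],[0,8,0],[0,12,0],[0,18,0],[0,20,0],[0,20,0],[0,20,0],[0,20,0]],"spin":[0,0,0,0,0,0,0,0],"gripper":[0.45,0.45,0.45,0.45,0.45,0.45,0.45,0.45]}'
python3 -m creep '{"translation":[[0,20,0],[0,20,0],[0,18,0],[0,14,0],[0,10,0],[0,6,0],[0,4,0],[0,2,0]],"spin":[0,0,0,0,0,0,0,0],"gripper":[0.45,0.45,0.45,0.45,0.45,0.45,0.45,0.45]}'
python3 - <<'E'
from h import *
for c in("scene","side"):
    cams.grab_frame(c)
    for l in("caul","wedge"):print(c,l,[(np.round(d["centre"],3),d["confidence"]) for d in nets.pinpoint(c,l)[:1]])
E
```

```text
t: 19.5
eef_pos: [0.6668, -0.1039, 0.0113]
ee_rot: [-3.14, 0.0, -1.57]
force: [-0.7, 0.3, 0.3]
width: 0.0394
gripper_force: 0.0
t: 20.3
eef_pos: [0.666, 0.0229, 0.0101]
ee_rot: [-3.142, -0.0, -1.569]
force: [0.7, -1.7, 1.2]
width: 0.0395
gripper_force: 0.9
t: 21.1
eef_pos: [0.666, 0.115, 0.01]
ee_rot: [3.141, -0.0, -1.57]
force: [0.7, -1.3, -0.2]
width: 0.0398
gripper_force: 0.8
scene caul [(array([0.547, 0.219, 0.002]), 0.77)]
scene wedge [(array([0.664, 0.178, 0.   ]), 0.6)]
side caul [(array([0.548, 0.222, 0.002]), 0.58)]
side wedge [(array([ 0.665,  0.182, -0.007]), 0.94)]
```

```bash
python3 -m creep '{"translation":[[0,5,0],[0,8,0],[0,8,0],[0,5,0],[0,3,0],[0,2,0],[0,1,0],[0,0,0]],"spin":[0,0,0,0,0,0,0,0],"gripper":[0.45,0.45,0.45,0.45,0.45,0.45,0.45,0.45]}'
python3 -m creep '{"translation":[[0,1,0],[0,0.5,0]],"spin":[0,0],"gripper":[0.45,0.45]}'
```

```text
t: 22.2
eef_pos: [0.6661, 0.1473, 0.0101]
ee_rot: [-3.141, 0.0, -1.57]
force: [-0.0, -0.7, -0.3]
width: 0.0394
gripper_force: 0.0
t: 22.4
eef_pos: [0.6661, 0.1484, 0.0101]
ee_rot: [-3.142, -0.0, -1.57]
force: [0.4, -0.9, -0.3]
width: 0.0395
gripper_force: 0.5
```

```bash
python3 -m creep '{"translation":[[0,1,0],[0,1,0]],"spin":[0,0],"gripper":[0.45,0.45]}'
python3 -m creep '{"translation":[[0,1,0],[0,1,0]],"spin":[0,0],"gripper":[0.45,0.45]}'
```

```text
t: 22.6
eef_pos: [0.6661, 0.1505, 0.0101]
ee_rot: [-3.142, -0.0, -1.57]
force: [0.6, -1.2, 1.1]
width: 0.0391
gripper_force: 0.6
t: 22.8
eef_pos: [0.6661, 0.1526, 0.0101]
ee_rot: [-3.142, -0.0, -1.57]
force: [-0.3, -1.5, 0.6]
width: 0.0393
gripper_force: 0.6
```

```bash
python3 -m creep '{"translation":[[0,0.5,0],[0,0.3,0]],"spin":[0,0],"gripper":[0.45,0.45]}'
```

```text
t: 23.0
eef_pos: [0.6661, 0.1534, 0.0101]
ee_rot: [-3.142, -0.0, -1.57]
force: [0.9, -1.2, 1.1]
width: 0.0395
gripper_force: 0.7
```

```bash
python3 -m creep '{"translation":[[0,0.5,0],[0,0.3,0]],"spin":[0,0],"gripper":[0.45,0.45]}'
```

```text
t: 23.2
eef_pos: [0.6661, 0.1542, 0.0101]
ee_rot: [3.142, -0.0, -1.57]
force: [-0.2, -2.7, 0.0]
width: 0.0399
gripper_force: 1.3
```

```bash
python3 -m creep '{"translation":[[0,0.4,0],[0,0,0]],"spin":[0,0],"gripper":[0.45,0.45]}'
```

```text
t: 23.4
eef_pos: [0.6661, 0.1543, 0.0101]
ee_rot: [3.142, -0.0, -1.57]
force: [0.8, -3.6, 1.0]
width: 0.0396
gripper_force: 1.9
```

```bash
python3 -m creep '{"translation":[[0,0.5,0],[0,0,0],[0,0,0]],"spin":[0,0,0],"gripper":[0.45,0.45,0.45]}'
```

```text
t: 23.7
eef_pos: [0.6661, 0.1543, 0.0101]
ee_rot: [3.141, -0.001, -1.57]
force: [1.6, -6.2, 0.3]
width: 0.0395
gripper_force: 2.9
```

```bash
python3 -m creep '{"translation":[[0,-5,0],[0,-20,0],[0,-5,30],[-20,-5,40],[-45,-8,20],[-45,-8,0],[-45,-8,0],[-45,-8,0]],"spin":[0,0,0,0,0,0,0,0],"gripper":[0.45,0.45,0.45,0.45,0.45,0.45,0.45,0.45]}'
python3 -m creep '{"translation":[[-25,-8,0],[-7,-3,0],[0,0,0],[0,0,0]],"spin":[0,0,0,0],"gripper":[0.45,0.45,0.45,0.45]}'
python3 - <<'E'
from h import *
s=get_state();print(s["eef_pos"],s["ee_rot"],s["width"])
for c in("scene","side"):
    cams.grab_frame(c)
    for l in("caul","wedge","tin","rail_left","rail_right"):print(c,l,[(np.round(d["centre"],3),d["confidence"]) for d in nets.pinpoint(c,l)[:1]])
cv2.imwrite("pics/tin.png",np.hstack([top(c,.035,.34,.74,-.34,.34,.85) for c in("scene","side")]))
E
```

```text
t: 24.5
eef_pos: [0.4643, 0.0871, 0.1001]
ee_rot: [-3.141, 0.001, -1.571]
force: [-0.3, 1.7, 0.7]
width: 0.0394
gripper_force: 0.0
t: 24.9
eef_pos: [0.4352, 0.0775, 0.1005]
ee_rot: [-3.14, 0.001, -1.57]
force: [0.2, 0.7, -0.2]
width: 0.0394
gripper_force: 0.0
[0.43524114 0.07752116 0.10049867] [-3.14024132e+00  8.03173952e-04 -1.56978506e+00] 0.03939386679445907
scene caul [(array([0.547, 0.217, 0.001]), 0.8)]
scene wedge [(array([0.664, 0.218, 0.001]), 0.6)]
scene tin [(array([ 0.436, -0.011, -0.002]), 0.74)]
scene rail_left [(array([0.546, 0.284, 0.003]), 0.82)]
scene rail_right [(array([ 0.542, -0.289,  0.002]), 0.85)]
side caul [(array([ 0.547,  0.22 , -0.002]), 0.79)]
side wedge [(array([ 0.669,  0.223, -0.005]), 0.7)]
side tin [(array([ 0.434, -0.012,  0.005]), 0.56)]
side rail_left [(array([0.545, 0.291, 0.001]), 0.93)]
side rail_right [(array([ 0.544, -0.288, -0.004]), 0.65)]
```

View pics/tin.png

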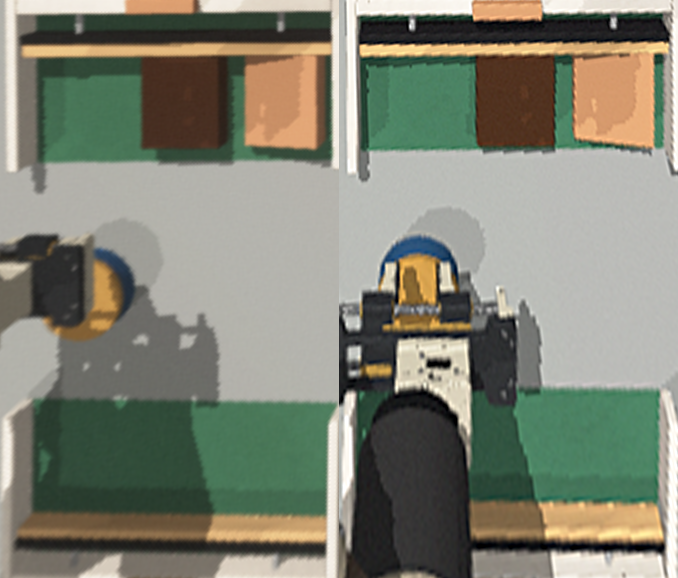

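Caul and wedge are flush on the left facing and square. The tin is untouched at (0.435, -0.011). Push it toward the right bay.

```bash
python3 -m creep '{"translation":[[0,0,-40],[0,0,-30],[0,0,-15],[0,0,-3],[0,-3,0],[0,-7,0],[0,-7,0],[0,-7,0]],"spin":[0,0,0,0,0,0,0,0],"gripper":[0.45,0.45,0.45,0.45,0.45,0.45,0.45,0.45]}'
python3 -m creep '{"translation":[[0,-7,0],[0,-7,0],[0,-10,0],[0,-15,0],[0,-18,0],[0,-20,0],[0,-20,0],[0,-20,0]],"spin":[0,0,0,0,0,0,0,0],"gripper":[0.45,0.45,0.45,0.45,0.45,0.45,0.45,0.45]}'
python3 -m creep '{"translation":[[0,-20,0],[0,-18,0],[0,-15,0],[0,-12,0],[0,-9,0],[0,-6,0],[0,-4,0],[0,-2,0]],"spin":[0,0,0,0,0,0,0,0],"gripper":[0.45,0.45,0.45,0.45,0.45,0.45,0.45,0.45]}'
python3 - <<'E'
from h import *
for c in("scene","side"):
    cams.grab_frame(c)
    for l in("tin","rail_right"):print(c,l,[(np.round(d["centre"],3),d["confidence"]) for d in nets.pinpoint(c,l)[:1]])
E
```

```text
t: 26.4
eef_pos: [0.4345, 0.0527, 0.0129]
ee_rot: [-3.14, 0.001, -1.57]
force: [0.1, 0.6, 0.7]
width: 0.0395
gripper_force: 0.0
t: 27.2
eef_pos: [0.4346, -0.0648, 0.0124]
ee_rot: [-3.14, 0.0, -1.569]
force: [1.4, 3.7, 2.9]
width: 0.0398
gripper_force: 1.7
t: 28.0
eef_pos: [0.4341, -0.15, 0.0121]
ee_rot: [3.142, 0.0, -1.57]
force: [0.6, 4.5, 2.5]
width: 0.0392
gripper_force: 2.2
scene tin [(array([ 0.436, -0.204, -0.001]), 0.62)]
scene rail_right [(array([ 0.538, -0.294,  0.002]), 0.82)]
side tin [(array([ 0.432, -0.202,  0.005]), 0.63)]
side rail_right [(array([ 0.543, -0.29 , -0.003]), 0.65)]
```

```bash
python3 -m creep '{"translation":[[0,-4,0],[0,-5,0],[0,-4,0],[0,-2,0],[0,-1,0]],"spin":[0,0,0,0,0],"gripper":[0.45,0.45,0.45,0.45,0.45]}'
python3 -m creep '{"translation":[[0,-1,0],[0,-1,0]],"spin":[0,0],"gripper":[0.45,0.45]}'
```

```text
t: 28.8
eef_pos: [0.4339, -0.1662, 0.012]
ee_rot: [3.141, 0.0, -1.57]
force: [0.2, 2.6, 0.2]
width: 0.0395
gripper_force: 1.2
t: 29.0
eef_pos: [0.434, -0.168, 0.012]
ee_rot: [3.141, 0.0, -1.57]
force: [-0.3, 2.0, -1.1]
width: 0.039
gripper_force: 1.1
```

```bash
python3 -m creep '{"translation":[[0,-1,0],[0,-1,0]],"spin":[0,0],"gripper":[0.45,0.45]}'
```

```text
t: 29.2
eef_pos: [0.434, -0.1699, 0.012]
ee_rot: [3.141, 0.0, -1.57]
force: [0.5, 1.8, -0.8]
width: 0.0396
gripper_force: 1.0
```

```bash
python3 -m creep '{"translation":[[0,-1,0],[0,-1,0]],"spin":[0,0],"gripper":[0.45,0.45]}'
```

```text
t: 29.4
eef_pos: [0.434, -0.172, 0.012]
ee_rot: [3.141, 0.0, -1.57]
force: [1.0, 2.0, -1.5]
width: 0.0397
gripper_force: 1.0
```

```bash
python3 -m creep '{"translation":[[0,-1,0],[0,-1,0]],"spin":[0,0],"gripper":[0.45,0.45]}'
```

```text
t: 29.6
eef_pos: [0.434, -0.174, 0.0121]
ee_rot: [3.142, 0.0, -1.57]
force: [0.3, 2.5, -1.0]
width: 0.0397
gripper_force: 1.0
```

```bash
python3 -m creep '{"translation":[[0,-1,0],[0,0,0]],"spin":[0,0],"gripper":[0.45,0.45]}'
```

```text
t: 29.8
eef_pos: [0.4341, -0.175, 0.0121]
ee_rot: [3.142, -0.0, -1.57]
force: [-0.1, 0.5, -0.1]
width: 0.0394
gripper_force: 0.6
```

```bash
python3 -m creep '{"translation":[[0,-1,0],[0,0,0]],"spin":[0,0],"gripper":[0.45,0.45]}'
```

```text
t: 30.0
eef_pos: [0.434, -0.176, 0.0121]
ee_rot: [3.142, -0.0, -1.57]
force: [-0.7, 0.2, -1.9]
width: 0.0393
gripper_force: 0.6
```

```bash
python3 -m creep '{"translation":[[0,-1,0],[0,-0.5,0]],"spin":[0,0],"gripper":[0.45,0.45]}'
```

```text
t: 30.2
eef_pos: [0.4341, -0.1774, 0.0121]
ee_rot: [-3.142, 0.0, -1.57]
force: [0.4, 3.2, -1.5]
width: 0.0396
gripper_force: 1.0
```

```bash
python3 -m creep '{"translation":[[0,-0.5,0],[0,-0.5,0]],"spin":[0,0],"gripper":[0.45,0.45]}'
```

```text
t: 30.4
eef_pos: [0.4341, -0.1784, 0.0121]
ee_rot: [-3.142, 0.0, -1.57]
force: [0.5, 2.1, -0.7]
width: 0.0393
gripper_force: 1.0
```

```bash
python3 -m creep '{"translation":[[0,-0.5,0],[0,-0.5,0]],"spin":[0,0],"gripper":[0.45,0.45]}'
```

```text
t: 30.6
eef_pos: [0.434, -0.1794, 0.0121]
ee_rot: [3.142, 0.0, -1.57]
force: [0.2, 1.7, -1.9]
width: 0.0391
gripper_force: 1.0
```

```bash
python3 -m creep '{"translation":[[0,-0.5,0],[0,-0.5,0]],"spin":[0,0],"gripper":[0.45,0.45]}'
```

```text
t: 30.8
eef_pos: [0.434, -0.1804, 0.012]
ee_rot: [3.141, 0.0, -1.57]
force: [0.3, 1.1, -1.6]
width: 0.0394
gripper_force: 1.0
```

```bash
python3 -m creep '{"translation":[[0,-0.5,0],[0,-0.3,0]],"spin":[0,0],"gripper":[0.45,0.45]}'
```

```text
t: 31.0
eef_pos: [0.4341, -0.1812, 0.0121]
ee_rot: [-3.142, -0.0, -1.57]
force: [0.8, 2.0, -0.7]
width: 0.0393
gripper_force: 1.0
```

```bash
python3 -m creep '{"translation":[[0,-0.6,0],[0,-0.6,0]],"spin":[0,0],"gripper":[0.45,0.45]}'
```

```text
t: 31.2
eef_pos: [0.4341, -0.182, 0.012]
ee_rot: [-3.141, 0.0, -1.57]
force: [-0.4, 9.5, 0.4]
width: 0.0395
gripper_force: 4.2
```

```bash
python3 -m creep '{"translation":[[0,-0.6,0],[0,-0.6,0]],"spin":[0,0],"gripper":[0.45,0.45]}'
```

```text
t: 31.4
eef_pos: [0.4341, -0.1824, 0.012]
ee_rot: [-3.141, 0.001, -1.57]
force: [-1.3, 17.4, 1.9]
width: 0.0396
gripper_force: 8.0
```

Contact is firm at 17 N, below the rail's slip force. Backing off now.

```bash
python3 -m creep '{"translation":[[0,1,0],[0,10,0],[0,20,0],[0,5,30],[0,10,40],[0,40,40],[0,50,30],[0,30,0]],"spin":[0,0,0,0,0,0,0,0],"gripper":[0.45,0.45,0.45,0.45,0.45,0.45,0.45,0.45]}'
python3 - <<'E'
from h import *
s=get_state();print(s["eef_pos"],s["width"])
for c in("scene","side"):
    cams.grab_frame(c)
    for l in("weight","mat","caul","wedge","tin","rail_left","rail_right"):print(c,l,[(np.round(d["centre"],3),round(d["confidence"],2)) for d in nets.pinpoint(c,l)[:1]])
cv2.imwrite("pics/end.png",np.hstack([top(c,.03,.34,.74,-.52,.34,.69) for c in("scene","side")]))
E
```

```text
t: 32.2
eef_pos: [0.4363, -0.0271, 0.1472]
ee_rot: [-3.134, 0.002, -1.569]
force: [-0.3, 0.8, -0.0]
width: 0.0394
gripper_force: 0.0
[ 0.4362709  -0.02711741  0.14717622] 0.03944467159626695
scene weight [(array([ 0.518, -0.441,  0.002]), 0.6)]
scene mat [(array([ 0.513, -0.442, -0.001]), 0.65)]
scene caul [(array([0.548, 0.219, 0.   ]), 0.89)]
scene wedge [(array([ 0.434, -0.233, -0.   ]), 0.58)]
scene tin [(array([ 0.44 , -0.235,  0.001]), 0.9)]
scene rail_left [(array([ 0.548,  0.143, -0.001]), 0.68)]
scene rail_right [(array([ 0.542, -0.288,  0.001]), 0.91)]
side weight [(array([ 0.522, -0.439,  0.004]), 0.66)]
side mat [(array([ 0.518, -0.441,  0.001]), 0.49)]
side caul [(array([ 0.551,  0.218, -0.   ]), 0.97)]
side wedge [(array([ 0.668,  0.22 , -0.006]), 0.8)]
side tin [(array([ 0.434, -0.233,  0.003]), 0.54)]
side rail_left [(array([0.547, 0.289, 0.002]), 0.83)]
side rail_right [(array([ 0.547, -0.29 , -0.003]), 0.88)]
```

View pics/end.png

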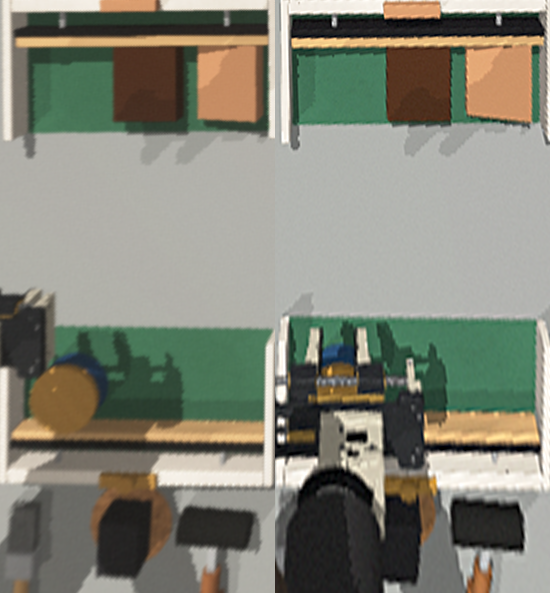

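The weight is on the mat, the caul and wedge are flush on the left facing, and the tin is against the right facing. The arm is clear, so I hand it in.

```bash
python3 -m creep '{"translation":[[0,0,0],[0,0,0],[0,0,0]],"spin":[0,0,0],"gripper":[0.45,0.45,0.45]}'; python3 -c "from station import arm; print(arm.job_done())"
```

```text
t: 33.4
eef_pos: [0.4341, -0.0293, 0.1432]
ee_rot: [-3.142, 0.0, -1.57]
force: [0.8, -0.5, 0.3]
width: 0.0396
gripper_force: 0.0
the job is handed in; nothing more can be done
None
```

I handed the job in at 33.4 s: the weight is on the cork mat, the caul and wedge are square against the left (wood) rail, and the tin is against the right (tin) rail; the tin got about 17 N rather than 5 N, but the cameras showed no shift in that rail (good to about 4 mm), and no verdict came back.

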